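# Close a storage jar one-handed: foot into the holder, screw lid on tight

### The job

Close the storage jar for me. Slide its square foot all the way into the jar holder, under the slotted steel plate, so that the jar cannot turn or lift; then set the wooden lid level on its neck, turning it back to feel for the start of the thread if need be, and screw it down tight so that it holds the seal well squeezed when you let go. Leave the other things on the worktop where they are.

Things in the scene. Friction and masses are not known exactly. Their poses are not given: they have to be found in the camera images.
- jar_centre (a point): Loose open jar, beige stoneware, 104 mm high, 0.3-0.6 kg, upright. Point on its axis, 52 mm above the underside; z up, x and y square to its sides. Square foot flange 72 x 72 x 8 mm; above it a square body 56 x 56 mm up to 78 mm above the underside (grip two flat sides here); round shoulder up to 84 mm (49 mm wide), neck 42 mm wide up to the rim at 104 mm.
- jar_mouth (a point): Centre of the jar's mouth, in the rim plane, axes as the jar. Right-hand four-start thread round the neck, out to 51 mm diameter: four ridges 2.6 mm thick, lead 28 mm a turn. Their upper ends (thread starts, top face 5 mm under the rim) lie at this frame's +x, +y, -x and -y; from there each runs down, clockwise from above, for 105 degrees. Same every quarter turn.
- lid_centre (a point): Loose wooden screw lid, round, ribbed, 60 mm diameter, 34 mm high, about 0.1 kg, open side down on the worktop. Point half-way up, z up. Turn clockwise (from above) to tighten; from the thread catch it sinks 0.78 mm per 10 degrees and stops hard after 70-80 degrees, this point then about level with the rim plane. Needs 0.1-0.3 N m; friction then holds it.
- lid_lugs (a point): On the lid's axis, 3 mm above its lower edge: plane of the four brass lug pins in the skirt, 3.4 mm thick, reaching in to 22 mm from the axis at this frame's +x, +y, -x, -y; 1 mm play round the neck. The lid rests level on the ridges: pins 3 mm under the rim atop the starts; turned back (anticlockwise) 5-10 degrees past a start they drop to 10 mm under it: caught.
- seal (a joint): How far the sprung cork seal disc inside the lid is pressed in by the jar's rim, in m: 0 free, 0.004 fully squeezed (about 8 N). Springy: the thread takes it up and holds it from some 20 degrees after the catch on.
- holder: Jar holder, fixed: U-frame of dark wood, 123 mm across x, no floor; slotted steel plate on top, upper side 14 mm above the worktop. Origin on the worktop, mid-channel, z up. Channel 75 mm wide, 11 mm high, plate slot 60 mm wide; both run along y, open to +y (rails end at +46 mm, flared mouth to +68). Back stop at y = -37.5 mm: jar home at x = 0, y = -1.5 mm, sides square to x, y.
- saucer_1: Bystander, loose: the white saucer (148 mm across, 18 mm high); origin at the centre of its underside. Leave it.
- cookie_3: Bystander, loose: the striped cookie on the saucer (67 mm); origin at the centre of its underside. Leave it.
- tea_cup_1: Bystander, loose: the flowered tea cup (64 mm high); origin at the centre of its underside. Leave it.
- spice_jar_2: Bystander, loose: the small glass spice jar (45 mm across, 106 mm high, with its own red cap); origin at the centre of its underside. Leave it.
- teaspoon_1: Bystander, loose: the teaspoon lying on the worktop (132 mm long, 9 mm high); origin at the centre of its underside. Leave it.
Things that resemble listed ones, but are neither listed nor needed, are in the scene too. Several things look just like the part that bears lid_centre: the one meant starts farthest to the robot's right.

How it is judged (in metres and radians):
On the way, in this order (a step that is already met when the one before it is completed fails the run):
1. the jar's foot is fully home under the holder's plate (within 8 mm of its place along the slot, upright) (y of jar_centre in the frame of holder between -0.006 and 0.008 m and x of jar_centre in the frame of holder between -0.006 and 0.006 m and z of jar_centre in the frame of holder below 0.058 m and angle between jar_centre's own z axis and vertical below 0.06 rad), for 0.2 s.
2. the lid sits level (within 5 degrees) and centred (within 5 mm) on the neck, on or in the thread, its seal not yet squeezed, with the jar home in the holder (all of step 1 and horizontal distance between lid_centre and jar_mouth below 0.005 m and angle between the z axis of lid_centre and the z axis of jar_mouth, either way round below 0.085 rad and z of lid_centre in the frame of jar_mouth between 0.001 and 0.0125 m and value of joint seal below 0.0022 m), for 0.1 s.
At the end, for the whole second after the job is handed in: Jar upright and home in the holder (within 8 mm along the slot, 6 mm across); released lid screwed tight: level within 3 degrees, centred within 4 mm, its centre less than 2.5 mm above the rim, seal held squeezed by more than 2.4 of its 4 mm; bystanders not moved over 30 mm (all of step 1 and horizontal distance between lid_centre and jar_mouth below 0.004 m and angle between the z axis of lid_centre and the z axis of jar_mouth, either way round below 0.05 rad and z of lid_centre in the frame of jar_mouth below 0.0025 m and value of joint seal above 0.0024 m); the robot touches nothing.
It fails at once if the white saucer (148 mm across, 18 mm high) is pushed more than 30 mm from where it stood (distance of saucer_1 from where it was at the start of the episode above 0.03 m).
It fails at once if the striped cookie on the saucer (67 mm) is pushed more than 30 mm from where it stood (distance of cookie_3 from where it was at the start of the episode above 0.03 m).
It fails at once if the flowered tea cup (64 mm high) is pushed more than 30 mm from where it stood (distance of tea_cup_1 from where it was at the start of the episode above 0.03 m).
It fails at once if the small glass spice jar (45 mm across, 106 mm high, with its own red cap) is pushed more than 30 mm from where it stood (distance of spice_jar_2 from where it was at the start of the episode above 0.03 m).
It fails at once if the teaspoon lying on the worktop (132 mm long, 9 mm high) is pushed more than 30 mm from where it stood (distance of teaspoon_1 from where it was at the start of the episode above 0.03 m).
It also fails if it takes over 58 s, if anything falls off the work surface, if the arm or the gripper's body presses on something with over 40 N, if the wrist force passes 120 N, or if a joint passes its speed limit or range.

### The arm

A 6-joint arm with a two-finger parallel gripper is mounted at the origin on a cart in front of the work surface, level with it; the furniture and walls round the work are solid. World frame = base frame: x ahead of the robot, y to its left, z up, the work surface at z = 0. Lengths are in m, angles in degrees, forces in N, time in s.
With the tool pointing down it reaches from about 0.375 to 0.9 m from the base axis. Payload 3.1 kg.
Tool frame: the origin (TCP) lies on the centre line of the jaws, within the pads' length; the fingertips stand 25 mm ahead of it and the grasp point (between the pads) lies 6 mm ahead of it; z points along the fingers, y is the line along which they close (so a half turn about z gives the same grasp; the last joint's range is limited). The gripper opens to 87 mm and grips with 3 to 60 N. Pads are 19 mm wide; open, the fingers measure 117 mm over their backs; the gripper's body (75 mm by 190 mm) begins 51 mm behind the grasp point.
Start: joints at [-78.81, 30.224, 82.088, -0, 67.689, -10.227], TCP at [0.228, -0.582, 0.248] pointing down, gripper open.
Joint ranges: [-176.69, 176.69], [-43.24, 126.21], [12.49, 139.97], [-82, 262], [0, 151.66], [-163.58, 163.58]. Speed limits (degrees/s): [159.86, 159.86, 180, 180, 180, 180].

### API

Orientations are given as a 3x3 rotation matrix whose columns are the frame's x, y, z axes.
In Python, from rig import * gives the robot as it stands.
- The arm moves only by the tool step_arm, never from a script. Its argument "steps" is a list of rows, each a list of 7 numbers: the shift along the tool's x, y, z normalised to -1 to 1, where 1 is 0.3 m, then the turn, a rotation vector about the tool's x, y, z normalised to -1 to 1, where 1 is 45 degrees, then the gripper's target within -1 to 1 (shut at 1, half-way at 0, fully open at -1). A call has 1 to 8 rows; each row is the pose to reach, as a shift and turn from the pose commanded when the call began, along the tool's axes at that moment; what a row does not reach only later rows make up. A row lasts 1/12 s, in which the tool goes at most 41.7 mm and 7.16 degrees, less where a joint would pass 70% of its speed; a pose out of reach is approached as far as the arm can. A call with a number of a shift or a turn outside -1 to 1 is refused whole. A call with a gripper value outside its range is refused whole. The fingers move at their own pace and stop on an object; the grip force is fixed at half the most. Time passes only in rows, so rows that repeat a pose let the fingers close. It gives the time, the measured TCP pose, the force, the opening and the grip force at its end, in the units of the state.
- read_state(): the state, without advancing time (a new reading comes with each control period).
- capture(name): name is "scene" or "top"; returns a dict with "image" (480x640x3 uint8, red, green, blue), "vertical_fov" (degrees; the focal length in pixels is half the picture's height over the tangent of half this angle, whatever the lens; pixels are square), "cx", "cy" (the principal point, pixels), "world_from_camera" (4x4, takes a point from camera to world coordinates). Camera axes: x right, y down, z forward; pixel columns grow to the right and rows downward; lengths in m; the calibration is good to about 2 mm. A picture is of the moment at which its call begins. There is no depth.
- hand_in(): hands the job in; it is judged then, once.
The state is a dict: "time_s": time; "joint_positions": joint angles; "qvel": joint speeds; "tau": joint torques, N m; "position": TCP position; "tcp_rot": TCP orientation; "force": force on the tool from outside, world axes, zero at the start; "moment": the same for the moment, N m; "opening": opening from 0.0 (shut) to 1.0 (fully open); "grasp_force": force on a finger pad.
Only numpy, scipy, OpenCV 4.12 (cv2) and the standard library are available. Lean on these libraries where they do the work, as an engineer would, in place of code of your own. Each camera call takes 0.05 s, during which the arm holds its last target. There are 200 camera calls.

## Working session

There is one attempt and no reset: what is moved stays moved. The work goes in short steps, Python scripts to look and compute and a tool call to move; the robot and the scene stay as the last step left them, time stands still between calls to the robot, and variables do not carry over. Pictures are saved under pics/ and viewed, at most 10 in all, crops included, and the job is handed in when it is done.

Besides the shell and the picture viewer there is one more tool, called by a JSON object that holds its "method" and its "body". step_arm: Moves the arm, as the interface text tells. Scaled input: -1 to 1 covers 0.3 m each way for a shift and 45 degrees each way for a turn. Its arguments: {"type":"object","properties":{"steps":{"type":"array"}},"required":["steps"]}

```bash
ls; mkdir -p pics
cat > h.py <<'E'
import numpy as np, cv2
from rig import *
def cap(name,fn=None):
    c=capture(name)
    if fn: cv2.imwrite('pics/'+fn,cv2.cvtColor(c['image'],cv2.COLOR_RGB2BGR))
    np.savez('cam_'+name+'.npz',**{k:np.array(v) for k,v in c.items()})
    return c
def load(name): return dict(np.load('cam_'+name+'.npz'))
def px2w(c,u,v,z):
    f=c['image'].shape[0]/2/np.tan(np.radians(c['vertical_fov'])/2)
    T=c['world_from_camera'];d=T[:3,:3]@np.array([(u-c['cx'])/f,(v-c['cy'])/f,1]);o=T[:3,3]
    return o+d*(z-o[2])/d[2]
def w2px(c,p):
    f=c['image'].shape[0]/2/np.tan(np.radians(c['vertical_fov'])/2)
    q=np.linalg.inv(c['world_from_camera'])@np.append(p,1)
    return f*q[0]/q[2]+c['cx'],f*q[1]/q[2]+c['cy']
E
python3 -c "
from h import *
for n in ('scene','top'):
    c=cap(n,n+'0.png');print(c['vertical_fov'],c['cx'],c['cy'],c['world_from_camera'].round(3).tolist())
s=read_state();print(s)
"
```

```text
pics
46.85685117179416 325.55975288646147 235.6691277583012 [[-0.116, -0.396, 0.911, -0.665], [-0.993, 0.031, -0.113, 0.275], [0.017, -0.918, -0.397, 0.676], [0.0, 0.0, 0.0, 1.0]]
42.38136958904126 309.4553156413283 246.50274681821668 [[-0.457, -0.869, 0.191, 0.315], [-0.889, 0.446, -0.102, 0.267], [0.004, -0.216, -0.976, 1.746], [0.0, 0.0, 0.0, 1.0]]
{'time_s': 0.1, 'joint_positions': array([-7.88112380e+01,  3.02729194e+01,  8.21481003e+01,  4.86190394e-04,
        6.76896277e+01, -1.02270790e+01]), 'qvel': array([ 0.07890216, -0.15866666, -0.29353145, -0.02851776, -0.06342999,
        0.01338929]), 'tau': array([ 9.24219967e-05, -4.40985847e+01, -1.77150464e+01,  6.34858338e-02,
        5.33824344e-02, -4.86549186e-05]), 'position': array([ 0.22812181, -0.58123389,  0.24668241]), 'tcp_rot': array([[ 9.30956143e-01,  3.65130833e-01, -3.67024954e-04],
       [ 3.65130849e-01, -9.30954278e-01,  1.89597872e-03],
       [ 3.50596837e-04, -1.89908517e-03, -9.99998135e-01]]), 'force': array([0.10983932, 0.12499077, 0.3877056 ]), 'moment': array([ 0.03519423, -0.01653617,  0.00945601]), 'grasp_force': 0.0, 'opening': 0.9989584226254514}
```

View pics/scene0.png

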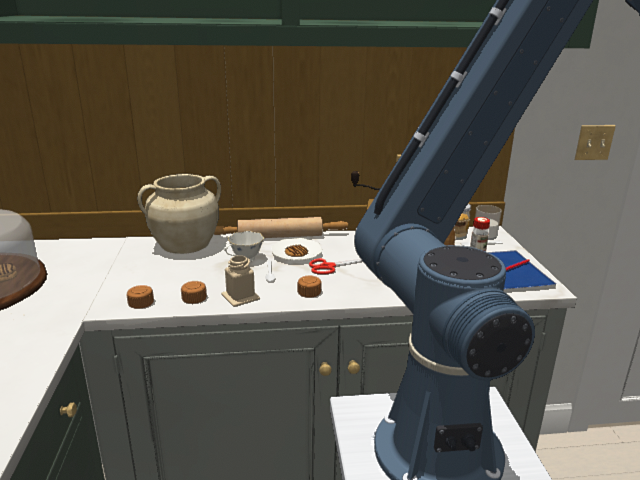

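View pics/top0.png

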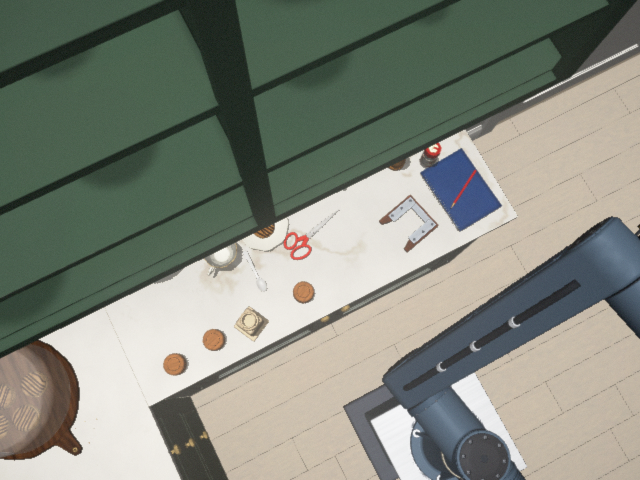

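```bash
python3 -c "
from h import *
i=cv2.imread('pics/top0.png')
a=cv2.resize(i[140:260,370:450],None,fx=5,fy=5,interpolation=cv2.INTER_CUBIC)
b=cv2.resize(i[270:350,225:325],None,fx=4,fy=4,interpolation=cv2.INTER_CUBIC)
o=np.zeros((600,800,3),np.uint8);o[:600,:400]=a;o[:320,400:800]=b
j=cv2.imread('pics/scene0.png');c=cv2.resize(j[190:260,440:540],None,fx=4,fy=4,interpolation=cv2.INTER_CUBIC);o[320:600,400:800]=c
cv2.imwrite('pics/crop1.png',o)
c=load('top')
for u,v,z in ((175,364,.03),(213,340,.03),(303,292,.034),(250,321,.104),(400,163,.034),(410,222,.014),(263,285,.0),(222,256,.03),(265,232,.0),(432,150,.1)): print(u,v,px2w(c,u,v,z).round(3))
"
```

```text
175 364 [0.525 0.563 0.03 ]
213 340 [0.537 0.443 0.03 ]
303 292 [0.542 0.163 0.034]
250 321 [0.528 0.327 0.104]
400 163 [ 0.75  -0.262  0.034]
410 222 [ 0.585 -0.206  0.014]
263 285 [0.616 0.253 0.   ]
222 256 [0.738 0.32  0.03 ]
265 232 [0.753 0.179 0.   ]
432 150 [ 0.726 -0.34   0.1  ]
```

View pics/crop1.png

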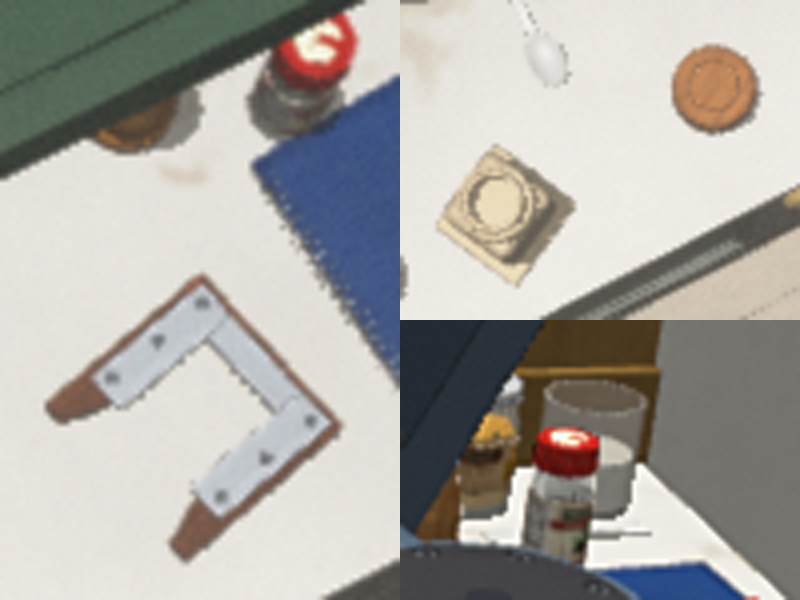

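```bash
cat > m.py <<'E'
from h import *
c=load('top')
A=lambda u,v,z:px2w(c,(u+.5)/5-.5+370,(v+.5)/5-.5+140,z)
B=lambda u,v,z:px2w(c,(u-400+.5)/4-.5+225,(v+.5)/4-.5+270,z)
def ang(a,b): d=b-a; return np.degrees(np.arctan2(d[1],d[0])).round(1),np.linalg.norm(d[:2]).round(4)
H={k:A(u,v,z) for k,u,v,z in (('bl',203,275,.012),('br',340,428,.012),('li',122,407,.014),('ri',197,487,.014),('lo',97,380,.014),('ro',222,515,.014),('tl',62,425,.005),('tr',182,560,.005))}
for k in H: print(k,H[k].round(4))
for a,b in (('bl','br'),('li','ri'),('lo','ro'),('bl','tl'),('br','tr'),('lo','bl'),('ro','br')): print(a,b,ang(H[a],H[b]))
J=[B(u,v,.008) for u,v in ((437,228),(518,285),(575,207))]
print([j.round(4) for j in J],ang(J[0],J[1]),ang(J[1],J[2]),((J[0]+J[2])/2).round(4))
print('rim',B(500,203,.104).round(4),'lid',B(715,88,.034).round(4))
print('lidbot',)
E
python3 m.py
```

```text
bl [ 0.657  -0.2477  0.012 ]
br [ 0.5401 -0.2731  0.012 ]
li [ 0.6084 -0.1664  0.014 ]
ri [ 0.547  -0.1818  0.014 ]
lo [ 0.6292 -0.1613  0.014 ]
ro [ 0.526  -0.1865  0.014 ]
tl [ 0.6163 -0.1324  0.005 ]
tr [ 0.5144 -0.1554  0.005 ]
bl br (np.float64(-167.7), np.float64(0.1196))
li ri (np.float64(-165.9), np.float64(0.0633))
lo ro (np.float64(-166.3), np.float64(0.1062))
bl tl (np.float64(109.4), np.float64(0.1222))
br tr (np.float64(102.3), np.float64(0.1205))
lo bl (np.float64(-72.1), np.float64(0.0907))
ro br (np.float64(-80.7), np.float64(0.0877))
[array([0.5464, 0.3778, 0.008 ]), array([0.4852, 0.3449, 0.008 ]), array([0.5155, 0.2856, 0.008 ])] (np.float64(-151.7), np.float64(0.0696)) (np.float64(-62.9), np.float64(0.0666)) [0.531  0.3317 0.008 ]
rim [0.5295 0.3276 0.104 ] lid [0.5421 0.1619 0.034 ]
lidbot
```

```bash
cat >> h.py <<'E'
def go(x,y,z,yaw,s=None):
    "row (without gripper) from the present pose to TCP x,y,z, tool down, tool-x heading yaw"
    from scipy.spatial.transform import Rotation as R
    s=s or read_state(); M=s['tcp_rot']; a=np.radians(yaw)
    G=np.array([[np.cos(a),np.sin(a),0],[np.sin(a),-np.cos(a),0],[0,0,-1]])
    d=M.T@(np.array([x,y,z])-s['position']); r=np.degrees(R.from_matrix(M.T@G).as_rotvec())
    return (d/.3).round(3).tolist()+(r/45).round(3).tolist()
E
python3 -c "
from h import *
print(go(.47,-.33,.25,21.4),go(.5,-.1,.25,21.4))"
```

```text
[1.056, -0.485, -0.01, -0.002, -0.0, 0.0] [1.429, -1.162, -0.008, -0.002, -0.0, 0.0]
```

{"method": "step_arm", "body": {"steps": [[0.95,-0.45,0,0,0,0,-1],[0.95,-0.45,0,0,0,0,-1],[0.95,-0.45,0,0,0,0,-1],[0.95,-0.45,0,0,0,0,-1],[0.95,-0.45,0,0,0,0,-1],[0.95,-0.45,0,0,0,0,-1],[0.95,-0.45,0,0,0,0,-1],[0.95,-0.45,0,0,0,0,-1]]}}

```text
time_s: 0.77
position: [0.4462, -0.3482, 0.2472]
tcp_rot: [[0.93, 0.367, -0.0], [0.367, -0.93, 0.002], [0.001, -0.002, -1.0]]
force: [-0.5, 0.2, 0.3]
opening: 1.001
grasp_force: 0.0
```

{"method": "step_arm", "body": {"steps": [[0.5,-0.85,0,0,0,-0.14,-1],[0.5,-0.85,0,0,0,-0.14,-1],[0.5,-0.85,0,0,0,-0.14,-1],[0.5,-0.85,0,0,0,-0.14,-1],[0.5,-0.85,0,0,0,-0.14,-1],[0.5,-0.85,0,0,0,-0.14,-1],[0.5,-0.85,0,0,0,-0.14,-1],[0.5,-0.85,0,0,0,-0.14,-1]]}}

```text
time_s: 1.43
position: [0.4898, -0.0535, 0.2472]
tcp_rot: [[0.882, 0.47, -0.002], [0.47, -0.882, 0.004], [0.0, -0.004, -1.0]]
force: [0.0, -0.6, 0.2]
opening: 0.998
grasp_force: 0.0
```

```bash
python3 -c "
from h import *
s=read_state();print(s['time_s'],s['position'],s['joint_positions'].round(1));print(go(.51,.2,.25,27.7),go(.53,.329,.25,27.7))"
```

```text
1.4333 [ 0.48984216 -0.05348116  0.24718992] [-19.3  20.2 100.6   0.2  59.4  42.5]
[0.457, -0.714, -0.006, -0.005, 0.0, 0.008] [0.718, -1.062, -0.005, -0.005, 0.0, 0.008]
```

{"method": "step_arm", "body": {"steps": [[0.46,-0.71,0,0,0,0,-1],[0.46,-0.71,0,0,0,0,-1],[0.46,-0.71,0,0,0,0,-1],[0.46,-0.71,0,0,0,0,-1],[0.46,-0.71,0,0,0,0,-1],[0.46,-0.71,0,0,0,0,-1],[0.46,-0.71,0,0,0,0,-1],[0.46,-0.71,0,0,0,0,-1]]}}

```text
time_s: 2.1
position: [0.5136, 0.1949, 0.2471]
tcp_rot: [[0.883, 0.469, -0.0], [0.469, -0.883, -0.0], [-0.0, -0.0, -1.0]]
force: [0.1, 0.2, 0.0]
opening: 0.998
grasp_force: 0.0
```

```bash
python3 -c "
from h import *
print(read_state()['position'],go(.53,.33,.25,27.7),go(.53,.33,.16,27.7))"
```

```text
[0.51360158 0.19492744 0.2471253 ] [0.26, -0.372, -0.01, -0.0, 0.0, 0.006] [0.26, -0.372, 0.29, -0.0, 0.0, 0.006]
```

{"method": "step_arm", "body": {"steps": [[0.26,-0.372,0,0,0,0,-1],[0.26,-0.372,0,0,0,0,-1],[0.26,-0.372,0,0,0,0,-1],[0.26,-0.372,0.29,0,0,0,-1],[0.26,-0.372,0.29,0,0,0,-1],[0.26,-0.372,0.29,0,0,0,-1],[0.26,-0.372,0.29,0,0,0,-1]]}}

```text
time_s: 2.68
position: [0.529, 0.3255, 0.1574]
tcp_rot: [[0.886, 0.464, -0.008], [0.464, -0.886, -0.004], [-0.009, -0.0, -1.0]]
force: [0.9, 0.7, 0.6]
opening: 1.003
grasp_force: 0.0
```

```bash
python3 -c "
from h import *
print(read_state()['position'])
a=cap('scene');b=cap('top')
o=np.zeros((600,800,3),np.uint8)
o[:480,:400]=cv2.resize(a['image'][210:310,190:273],(400,480),interpolation=2)
o[:480,400:]=cv2.resize(b['image'][140:260,360:460],(400,480),interpolation=2)
cv2.imwrite('pics/c2.png',o[:480,:,::-1])
c=load('scene')
for z in(.104,.084,.078,.008,0.):print(z,w2px(c,[.53,.33,z]))
"
```

```text
[0.5290356  0.32545887 0.1573533 ]
0.104 (np.float64(239.82563393212703), np.float64(258.023385873381))
0.084 (np.float64(240.19942807959373), np.float64(265.6033045056053))
0.078 (np.float64(240.31068865270345), np.float64(267.8594823961951))
0.008 (np.float64(241.57964494375904), np.float64(293.59178853110603))
0.0 (np.float64(241.7213414759333), np.float64(296.4651566446203))
```

View pics/c2.png

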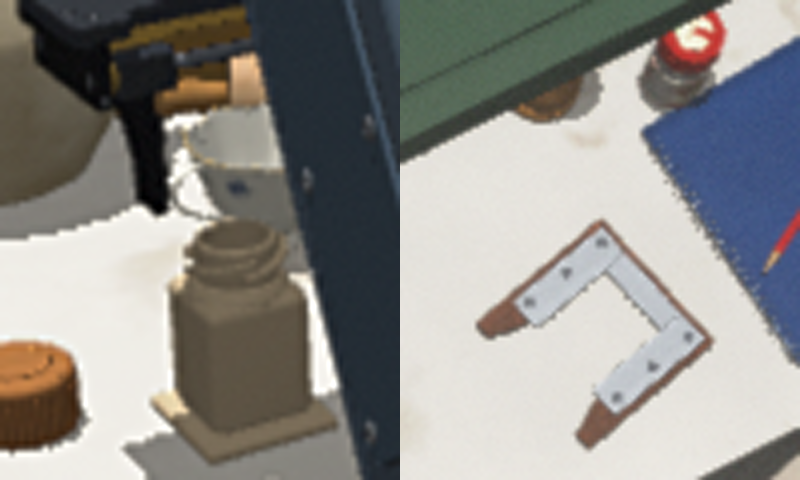

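```bash
python3 -c "
from h import *
c=load('scene')
print(px2w(c,239,260,.104),px2w(c,234,305.9,.0),px2w(c,221.8,293.3,.008),px2w(c,259.5,297.5,.004))
T=load('top');print(px2w(T,254.5,341.2,.0),px2w(T,249.9,320.6,.104))
print(go(.53,.33,.08,27.7))
"
```

```text
[0.5194281  0.33165461 0.104     ] [0.48655489 0.34712321 0.        ] [0.53555526 0.37774822 0.008     ] [0.51419111 0.28691758 0.004     ]
[0.48467152 0.34471691 0.        ] [0.52858573 0.32716689 0.104     ]
[-0.002, -0.014, 0.273, 0.001, -0.002, -0.002]
```

{"method": "step_arm", "body": {"steps": [[0,0,0,0,0,-1,-1],[0,0,0,0,0,-1,-1],[0,0,0,0,0,-1,-1],[0,0,0,0,0,-1,-1],[0,0,0,0,0,-1,-1],[0,0,0,0,0,-1,-1],[0,0,0,0,0,-1,-1]]}}

```text
time_s: 3.37
position: [0.5332, 0.3273, 0.1644]
tcp_rot: [[0.294, 0.956, 0.006], [0.956, -0.294, 0.002], [0.004, 0.005, -1.0]]
force: [0.7, -1.5, -0.3]
opening: 1.0
grasp_force: 0.0
```

{"method": "step_arm", "body": {"steps": [[0,0,0,0,0,-1,-1],[0,0,0,0,0,-1,-1],[0,0,0,0,0,-1,-1],[0,0,0,0,0,-1,-1],[0,0,0,0,0,-1,-1],[0,0,0,0,0,-1,-1],[0,0,0,0,0,-1,-1]]}}

```text
time_s: 3.95
position: [0.5333, 0.3273, 0.1645]
tcp_rot: [[-0.468, 0.884, 0.006], [0.884, 0.468, 0.002], [-0.001, 0.006, -1.0]]
force: [-1.5, 0.2, -0.2]
opening: 0.995
grasp_force: 0.0
```

```bash
python3 -c "
from h import *
print(read_state()['position'],go(.527,.33,.062,117.7))"
```

```text
[0.53326335 0.32728737 0.164469  ] [0.018, -0.016, 0.341, 0.008, 0.001, 0.005]
```

{"method": "step_arm", "body": {"steps": [[0.018,-0.016,0.33,0.008,0,0.005,-1],[0.018,-0.016,0.33,0.008,0,0.005,-1],[0.018,-0.016,0.33,0.008,0,0.005,-1],[0.018,-0.016,0.33,0.008,0,0.005,-1],[0.018,-0.016,0.33,0.008,0,0.005,-1],[0.018,-0.016,0.33,0.008,0,0.005,1],[0.018,-0.016,0.33,0.008,0,0.005,1],[0.018,-0.016,0.33,0.008,0,0.005,1]]}}

```text
time_s: 4.62
position: [0.526, 0.3309, 0.0641]
tcp_rot: [[-0.461, 0.887, -0.001], [0.887, 0.461, -0.001], [-0.0, -0.001, -1.0]]
force: [0.2, -0.3, 0.7]
opening: 0.852
grasp_force: 0.0
```

{"method": "step_arm", "body": {"steps": [[0,0,0,0,0,0,1],[0,0,0,0,0,0,1],[0,0,0,0,0,0,1],[0,0,0,0,0,0,1],[0,0,0,0,0,0,1],[0,0,0,0,0,0,1]]}}

```text
time_s: 5.12
position: [0.5273, 0.3318, 0.0633]
tcp_rot: [[-0.462, 0.887, 0.001], [0.887, 0.462, 0.0], [-0.001, 0.001, -1.0]]
force: [4.3, 1.2, 6.1]
opening: 0.639
grasp_force: 30.0
```

{"method": "step_arm", "body": {"steps": [[0,0,-0.25,0,0,0,1],[0,0,-0.25,0,0,0,1],[0,0,-0.25,0,0,0,1],[0,0,-0.25,0,0,0,1]]}}

```text
time_s: 5.45
position: [0.5241, 0.3305, 0.1371]
tcp_rot: [[-0.462, 0.887, -0.006], [0.887, 0.462, -0.003], [-0.0, -0.007, -1.0]]
force: [-0.4, -1.0, -3.5]
opening: 0.643
grasp_force: 30.0
```

```bash
python3 -c "
from h import *
s=read_state();print(s['position'],s['force']);print(go(.55,.1,.14,103.5),go(.559,-.09,.14,103.5))"
```

```text
[0.52413401 0.33049697 0.1370818 ] [-0.38669431 -0.97362701 -3.46140328]
[-0.721, -0.278, -0.008, -0.009, 0.001, 0.311] [-1.297, -0.544, -0.006, -0.009, 0.001, 0.311]
```

{"method": "step_arm", "body": {"steps": [[-0.36,-0.14,0,0,0,0.15,1],[-0.72,-0.28,0,0,0,0.31,1],[-0.72,-0.28,0,0,0,0.31,1],[-0.72,-0.28,0,0,0,0.31,1],[-0.72,-0.28,0,0,0,0.31,1],[-0.72,-0.28,0,0,0,0.31,1],[-0.72,-0.28,0,0,0,0.31,1]]}}

```text
time_s: 6.03
position: [0.5481, 0.0952, 0.1345]
tcp_rot: [[-0.229, 0.973, -0.012], [0.973, 0.229, -0.005], [-0.002, -0.013, -1.0]]
force: [0.1, -0.2, -3.5]
opening: 0.641
grasp_force: 30.0
```

```bash
python3 -c "
from h import *
s=read_state();print(s['position'],s['force']);print(go(.559,-.096,.14,103.5),go(.559,-.09,.14,103.5))"
```

```text
[0.54806741 0.09521851 0.13448886] [ 0.14870494 -0.16224704 -3.54802532]
[-0.629, -0.111, -0.016, -0.017, 0.002, -0.006] [-0.609, -0.106, -0.016, -0.017, 0.002, -0.006]
```

{"method": "step_arm", "body": {"steps": [[-0.63,-0.11,0,0,0,0,1],[-0.63,-0.11,0,0,0,0,1],[-0.63,-0.11,0,0,0,0,1],[-0.63,-0.11,0,0,0,0,1],[-0.63,-0.11,0,0,0,0,1],[-0.63,-0.11,0,0,0,0,1],[-0.63,-0.11,0,0,0,0,1],[-0.63,-0.11,0,0,0,0,1]]}}

```text
time_s: 6.7
position: [0.5598, -0.0897, 0.1356]
tcp_rot: [[-0.234, 0.972, -0.011], [0.972, 0.234, -0.0], [0.002, -0.011, -1.0]]
force: [-1.3, 0.5, -3.3]
opening: 0.642
grasp_force: 30.0
```

```bash
python3 -c "
from h import *
s=read_state();print(s['position'],s['force'],s['joint_positions'].round(1));print(go(.559,-.096,.0645,103.5))
b=cap('top');a=cap('scene')
o=np.zeros((600,800,3),np.uint8)
o[:600,:400]=cv2.resize(b['image'][140:260,370:450],(400,600),interpolation=2)
o[:300,400:]=cv2.resize(a['image'][215:335,290:450],(400,300),interpolation=2)
cv2.imwrite('pics/c3.png',o[:,:,::-1])
"
```

```text
[ 0.55984589 -0.08971796  0.13564137] [-1.30440119  0.46975223 -3.31898671] [-20.3  34.8  95.7  -0.3  50.1 -33.6]
[-0.02, -0.005, 0.237, -0.014, -0.003, 0.001]
```

View pics/c3.png

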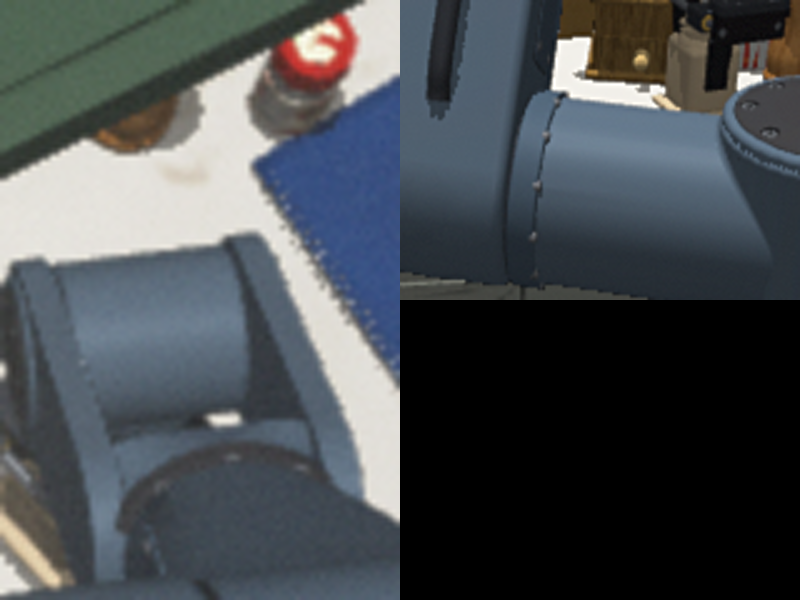

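{"method": "step_arm", "body": {"steps": [[-0.02,-0.004,0.12,-0.014,0,0,1],[-0.02,-0.004,0.2,-0.014,0,0,1],[-0.02,-0.004,0.22,-0.014,0,0,1],[-0.02,-0.004,0.232,-0.014,0,0,1],[-0.02,-0.004,0.232,-0.014,0,0,1],[-0.02,-0.004,0.232,-0.014,0,0,1]]}}

```text
time_s: 7.3
position: [0.5628, -0.0971, 0.0689]
tcp_rot: [[-0.235, 0.972, 0.007], [0.972, 0.235, -0.001], [-0.002, 0.006, -1.0]]
force: [-0.1, -0.2, -3.7]
opening: 0.644
grasp_force: 30.0
```

```bash
python3 -c "
from h import *
s=read_state();print(s['position'],s['force'],s['moment'],go(.559,-.096,.0645,103.5));print(s['tcp_rot'])
"
```

```text
[ 0.56278151 -0.0970583   0.06890727] [-0.13962458 -0.17666274 -3.71389227] [-0.01111163 -0.0674207  -0.03311628] [0.006, -0.012, 0.015, 0.008, 0.003, 0.002]
[[-2.35195806e-01  9.71924267e-01  6.79350750e-03]
 [ 9.71944854e-01  2.35207106e-01 -9.03953799e-04]
 [-2.47645587e-03  6.39030851e-03 -9.99976515e-01]]
```

{"method": "step_arm", "body": {"steps": [[0.004,-0.012,0.012,0.008,0.003,0,1],[0.004,-0.012,0.014,0.008,0.003,0,1],[0.004,-0.012,0.014,0.008,0.003,0,1],[0.004,-0.012,0.014,0.008,0.003,0,1],[0.004,-0.012,0.014,0.008,0.003,0,1]]}}

```text
time_s: 7.72
position: [0.5584, -0.0973, 0.0642]
tcp_rot: [[-0.234, 0.972, -0.001], [0.972, 0.234, 0.0], [0.0, -0.001, -1.0]]
force: [-0.7, 0.3, -4.0]
opening: 0.641
grasp_force: 30.0
```

```bash
python3 -c "
from h import *
s=read_state();print(s['position'],s['force'],s['moment'],go(.559,-.096,.0645,103.5));
"
```

```text
[ 0.55841905 -0.09729975  0.06418647] [-0.68324994  0.28602905 -4.00196321] [-0.03227996 -0.13849735 -0.00428381] [0.004, 0.003, -0.001, -0.001, -0.0, 0.001]
```

{"method": "step_arm", "body": {"steps": [[-0.03,0.003,0,0,0,0,1],[-0.06,0.003,0,0,0,0,1],[-0.09,0.003,0,0,0,0,1],[-0.12,0.003,0,0,0,0,1],[-0.15,0.003,0,0,0,0,1],[-0.15,0.003,0,0,0,0,1]]}}

```text
time_s: 8.22
position: [0.5709, -0.1436, 0.0639]
tcp_rot: [[-0.232, 0.973, 0.001], [0.973, 0.232, -0.001], [-0.001, 0.001, -1.0]]
force: [0.6, -0.2, -4.7]
opening: 0.645
grasp_force: 30.0
```

{"method": "step_arm", "body": {"steps": [[-0.02,0,0,0,0,0,1],[-0.04,0,0,0,0,0,1],[-0.06,0,0,0,0,0,1],[-0.08,0,0,0,0,0,1],[-0.1,0,0,0,0,0,1],[-0.12,0,0,0,0,0,1],[-0.14,0,0,0,0,0,1]]}}

```text
time_s: 8.8
position: [0.5795, -0.1821, 0.0637]
tcp_rot: [[-0.234, 0.972, -0.002], [0.972, 0.234, 0.001], [0.001, -0.002, -1.0]]
force: [0.0, 0.4, -4.3]
opening: 0.64
grasp_force: 30.0
```

```bash
python3 -c "
from h import *
s=read_state();print(s['position'],s['force'],s['moment']);p=s['position']-[.5876,-.2188,0];a=np.radians(13.5);print(p[0]*np.cos(a)+p[1]*np.sin(a),-p[0]*np.sin(a)+p[1]*np.cos(a))
"
```

```text
[ 0.57946849 -0.18209844  0.06367057] [ 0.0442618   0.41054898 -4.27968546] [ 0.00719196 -0.13726112 -0.03043882]
0.0006609690434263918 0.03758575857256024
```

{"method": "step_arm", "body": {"steps": [[-0.012,0,0,0,0,0,1],[-0.024,0,0,0,0,0,1],[-0.036,0,0,0,0,0,1],[-0.048,0,0,0,0,0,1],[-0.06,0,0,0,0,0,1],[-0.06,0,0,0,0,0,1]]}}

```text
time_s: 9.3
position: [0.584, -0.1999, 0.0638]
tcp_rot: [[-0.234, 0.972, -0.001], [0.972, 0.234, -0.0], [-0.0, -0.001, -1.0]]
force: [0.7, -0.2, -3.4]
opening: 0.643
grasp_force: 30.0
```

{"method": "step_arm", "body": {"steps": [[-0.01,0,0,0,0,0,1],[-0.02,0,0,0,0,0,1],[-0.03,0,0,0,0,0,1],[-0.03,0,0,0,0,0,1]]}}

```text
time_s: 9.63
position: [0.5855, -0.2073, 0.0636]
tcp_rot: [[-0.233, 0.972, -0.002], [0.972, 0.233, 0.002], [0.003, -0.002, -1.0]]
force: [-0.1, 1.3, -2.3]
opening: 0.641
grasp_force: 30.0
```

{"method": "step_arm", "body": {"steps": [[-0.008,0,0,0,0,0,1],[-0.016,0,0,0,0,0,1],[-0.02,0,0,0,0,0,1],[-0.02,0,0,0,0,0,1]]}}

```text
time_s: 9.97
position: [0.5857, -0.2082, 0.0639]
tcp_rot: [[-0.231, 0.973, -0.005], [0.973, 0.231, 0.01], [0.011, -0.003, -1.0]]
force: [1.0, 14.3, 2.6]
opening: 0.638
grasp_force: 30.0
```

{"method": "step_arm", "body": {"steps": [[-0.008,0,0,0,0,0,1],[-0.016,0,0,0,0,0,1],[-0.02,0,0,0,0,0,1],[-0.02,0,0,0,0,0,1]]}}

```text
time_s: 10.3
position: [0.5862, -0.2102, 0.0647]
tcp_rot: [[-0.231, 0.973, -0.008], [0.973, 0.231, 0.016], [0.018, -0.004, -1.0]]
force: [-1.3, 22.0, 11.5]
opening: 0.647
grasp_force: 30.0
```

{"method": "step_arm", "body": {"steps": [[0.015,0,0,0,0,0,1],[0.028,0,0,0,0,0,1],[0.028,0,0,0,0,0,1],[0.028,0,0,0,0,0,-1],[0.028,0,0,0,0,0,-1],[0.028,0,0,0,0,0,-1],[0.028,0,0,0,0,0,-1],[0.028,0,0,0,0,0,-1]]}}

```text
time_s: 10.97
position: [0.5869, -0.2123, 0.0639]
tcp_rot: [[-0.234, 0.972, -0.001], [0.972, 0.234, -0.0], [-0.0, -0.001, -1.0]]
force: [0.1, -0.3, 0.0]
opening: 0.928
grasp_force: 0.0
```

{"method": "step_arm", "body": {"steps": [[0,0,0,0,0,0,-1],[0,0,0,0,0,0,-1],[0,0,-0.3,0,0,0,-1],[0,0,-0.6,0,0,0,-1],[0,0,-0.6,0,0,0,-1],[0,0,-0.6,0,0,0,-1],[0,0,-0.6,0,0,0,-1]]}}

```text
time_s: 11.55
position: [0.5898, -0.213, 0.2508]
tcp_rot: [[-0.234, 0.972, 0.009], [0.972, 0.234, -0.006], [-0.007, 0.007, -1.0]]
force: [0.4, -0.7, 0.2]
opening: 1.001
grasp_force: 0.0
```

```bash
python3 -c "
from h import *
s=read_state();print(s['position'],s['force'],s['joint_positions'].round(1));print(go(.542,.08,.25,70),go(.542,.162,.25,70))
"
```

```text
[ 0.58975755 -0.2129833   0.25075406] [ 0.36869545 -0.65896159  0.17681379] [-30.   30.   82.   -0.   67.4 -43.6]
[0.987, 0.074, -0.004, 0.012, 0.006, 0.746] [1.252, 0.138, -0.006, 0.012, 0.006, 0.746]
```

{"method": "step_arm", "body": {"steps": [[0.95,0,0.15,0.012,0,0,-1],[0.95,0,0.15,0.012,0,0,-1],[0.95,0,0.15,0.012,0,0,-1],[0.95,0,0.15,0.012,0,0,-1],[0.95,0,0.15,0.012,0,0,-1],[0.95,0,0.15,0.012,0,0,-1],[0.95,0,0.15,0.012,0,0,-1],[0.95,0,0.15,0.012,0,0,-1]]}}

```text
time_s: 12.22
position: [0.5157, 0.0717, 0.1977]
tcp_rot: [[-0.24, 0.971, -0.017], [0.971, 0.24, 0.001], [0.005, -0.016, -1.0]]
force: [-1.1, -0.6, -0.6]
opening: 1.001
grasp_force: 0.0
```

```bash
python3 -c "
from h import *
s=read_state();print(s['position'])
b=cap('top');a=cap('scene')
o=np.zeros((600,800,3),np.uint8)
o[:600,:400]=cv2.resize(b['image'][150:270,360:440],(400,600),interpolation=2)
o[:300,400:]=cv2.resize(a['image'][250:310,280:360],(400,300),interpolation=2)
o[300:,400:]=cv2.resize(b['image'][260:320,270:350],(400,300),interpolation=2)
cv2.imwrite('pics/c4.png',o[:,:,::-1])
print(go(.542,.162,.15,103.5))
"
```

```text
[0.51573693 0.071699   0.1977142 ]
[0.289, 0.15, 0.161, -0.014, -0.001, 0.006]
```

View pics/c4.png

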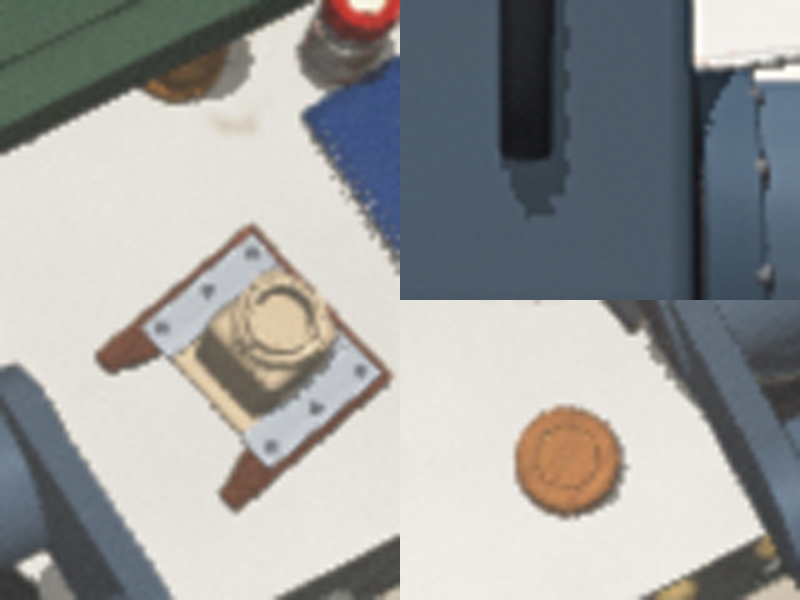

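```bash
python3 -c "
from h import *
c=load('top')
print(px2w(c,416,212.8,.104),px2w(c,303.4,291.6,.034))
A=lambda u,v,z:px2w(c,(u+.5)/5-.5+360,(v+.5)/5-.5+150,z)
print('plate',A(178,357,.014),A(245,435,.014),'footfront',(A(178,357,.008)+A(245,435,.008))/2)
im=c['image'][150:270,360:440];hsv=cv2.cvtColor(im,cv2.COLOR_RGB2HSV)
g=c['image'][260:320,290:320];h=cv2.cvtColor(g,cv2.COLOR_RGB2HSV);m=((h[...,0]<20)&(h[...,1]>90)).astype(np.uint8);n,l,st,ce=cv2.connectedComponentsWithStats(m);i=1+st[1:,4].argmax();print(st[i]+[290,260,0,0,0],ce[i]+[290,260],px2w(c,*(ce[i]+[290,260]),.026))
"
```

```text
[ 0.58590274 -0.20901151  0.104     ] [0.54210282 0.16176295 0.034     ]
plate [ 0.60678426 -0.16947653  0.014     ] [ 0.54855634 -0.18135486  0.014     ] footfront [ 0.57858133 -0.17694967  0.008     ]
[293 282  21  21 323] [303.08049536 291.56037152] [0.54367357 0.16201461 0.026     ]
```

{"method": "step_arm", "body": {"steps": [[0.15,0.08,0.1,-0.014,0,0,-1],[0.289,0.153,0.16,-0.014,0,0,-1],[0.289,0.153,0.28,-0.014,0,0,-1],[0.289,0.153,0.4,-0.014,0,0,-1],[0.289,0.153,0.5,-0.014,0,0,-1],[0.289,0.153,0.5,-0.014,0,0,-1],[0.289,0.153,0.5,-0.014,0,0,-1]]}}

```text
time_s: 12.9
position: [0.5423, 0.1591, 0.0469]
tcp_rot: [[-0.233, 0.973, -0.004], [0.973, 0.233, 0.0], [0.001, -0.004, -1.0]]
force: [-0.7, -0.4, 0.6]
opening: 0.997
grasp_force: 0.0
```

```bash
python3 -c "
from h import *
s=read_state();print(s['position'])
print(go(.543,.162,.029,103.5))
"
```

```text
[0.54233363 0.1591404  0.04693688]
[0.009, 0.005, 0.06, -0.005, -0.002, -0.001]
```

{"method": "step_arm", "body": {"steps": [[0.009,0.003,0.055,-0.005,0,0,-1],[0.009,0.003,0.059,-0.005,0,0,-1],[0.009,0.003,0.059,-0.005,0,0,1],[0.009,0.003,0.059,-0.005,0,0,1],[0.009,0.003,0.059,-0.005,0,0,1],[0.009,0.003,0.059,-0.005,0,0,1],[0.009,0.003,0.059,-0.005,0,0,1],[0.009,0.003,0.059,-0.005,0,0,1]]}}

```text
time_s: 13.57
position: [0.5435, 0.1633, 0.0318]
tcp_rot: [[-0.234, 0.972, 0.005], [0.972, 0.234, 0.002], [0.0, 0.005, -1.0]]
force: [-0.9, -0.5, 5.5]
opening: 0.687
grasp_force: 30.0
```

{"method": "step_arm", "body": {"steps": [[0,0,0,0,0,0,1],[0,0,0,0,0,0,-1],[0,0,0,0,0,0,-1],[0,0,0,0,0,0,-1],[0,0,0,0,0,0,-1],[0,0,0,0,0,0,-1]]}}

```text
time_s: 14.07
position: [0.5428, 0.1634, 0.0305]
tcp_rot: [[-0.234, 0.972, 0.003], [0.972, 0.234, 0.002], [0.001, 0.004, -1.0]]
force: [0.9, 0.1, -0.4]
opening: 0.955
grasp_force: 0.0
```

{"method": "step_arm", "body": {"steps": [[0,0,0,0,0,1,-1],[0,0,0,0,0,1,-1],[0,0,0,0,0,1,-1],[0,0,0,0,0,1,-1],[0,0,0,0,0,1,-1],[0,0,0,0,0,1,-1],[0,0,0,0,0,1,-1]]}}

```text
time_s: 14.65
position: [0.5429, 0.1634, 0.0306]
tcp_rot: [[0.526, 0.851, 0.003], [0.851, -0.526, 0.002], [0.003, 0.002, -1.0]]
force: [0.3, -0.6, 0.7]
opening: 1.001
grasp_force: 0.0
```

{"method": "step_arm", "body": {"steps": [[0,0,0,0,0,1,-1],[0,0,0,0,0,1,-1],[0,0,0,0,0,1,-1],[0,0,0,0,0,1,-1],[0,0,0,0,0,1,-1],[0,0,0,0,0,1,-1],[0,0,0,0,0,1,-1],[0,0,0,0,0,1,-1]]}}

```text
time_s: 15.32
position: [0.5429, 0.1634, 0.0306]
tcp_rot: [[0.972, 0.234, 0.003], [0.234, -0.972, 0.002], [0.004, -0.001, -1.0]]
force: [-0.0, 0.8, -0.0]
opening: 1.001
grasp_force: 0.0
```

```bash
python3 -c "
from h import *
s=read_state();print(s['position'],go(.543,.162,.029,13.5),s['joint_positions'].round(1))
"
```

```text
[0.54288454 0.16337004 0.03058253] [-0.001, 0.005, 0.005, -0.001, -0.005, 0.0] [ 5.4 44.5 98.8  0.1 36.5 81.8]
```

{"method": "step_arm", "body": {"steps": [[0,0,0,-0.001,-0.005,0,1],[0,0,0,-0.001,-0.005,0,1],[0,0,0,-0.001,-0.005,0,1],[0,0,0,-0.001,-0.005,0,1],[0,0,0,-0.001,-0.005,0,1],[0,0,0,-0.001,-0.005,0,1],[0,0,0,-0.001,-0.005,0,1],[0,0,0,-0.001,-0.005,0,1]]}}

```text
time_s: 15.98
position: [0.543, 0.1633, 0.0308]
tcp_rot: [[0.972, 0.234, 0.0], [0.234, -0.972, 0.0], [0.0, -0.0, -1.0]]
force: [0.5, -0.1, -0.1]
opening: 0.687
grasp_force: 30.0
```

{"method": "step_arm", "body": {"steps": [[0,0,-0.1,0,0,0,1],[0,0,-0.25,0,0,0,1],[0,0,-0.45,0,0,0,1],[0,0,-0.45,0,0,0,1],[0,0,-0.45,0,0,0,1],[0,0,-0.45,0,0,0,1]]}}

```text
time_s: 16.48
position: [0.5435, 0.1635, 0.1671]
tcp_rot: [[0.972, 0.234, 0.003], [0.234, -0.972, 0.0], [0.003, 0.0, -1.0]]
force: [-0.3, 0.1, -1.0]
opening: 0.684
grasp_force: 30.0
```

```bash
python3 -c "
from h import *
s=read_state();print(s['position'],s['force'],go(.565,-.06,.165,13.5),go(.5858,-.2085,.165,13.5))
"
```

```text
[0.54350727 0.1634682  0.1671161 ] [-0.32080201  0.10927825 -1.01996536] [-0.105, 0.741, 0.007, 0.0, -0.004, 0.001] [-0.153, 1.238, 0.007, 0.0, -0.004, 0.001]
```

{"method": "step_arm", "body": {"steps": [[-0.1,0.74,0,0,0,0,1],[-0.1,0.74,0,0,0,0,1],[-0.1,0.74,0,0,0,0,1],[-0.1,0.74,0,0,0,0,1],[-0.1,0.74,0,0,0,0,1],[-0.1,0.74,0,0,0,0,1],[-0.1,0.74,0,0,0,0,1]]}}

```text
time_s: 17.07
position: [0.5654, -0.0637, 0.1635]
tcp_rot: [[0.973, 0.229, -0.003], [0.229, -0.973, -0.0], [-0.003, -0.0, -1.0]]
force: [1.1, 0.4, -1.6]
opening: 0.686
grasp_force: 30.0
```

{"method": "step_arm", "body": {"steps": [[-0.05,0.2,0,0,0,0,1],[-0.05,0.35,0,0,0,0,1],[-0.05,0.45,0,0,0,0,1],[-0.05,0.495,0,0,0,0,1],[-0.05,0.495,0,0,0,0,1],[-0.05,0.495,0,0,0,0,1],[-0.05,0.495,0,0,0,0,1]]}}

```text
time_s: 17.65
position: [0.5844, -0.2052, 0.1638]
tcp_rot: [[0.972, 0.235, -0.004], [0.235, -0.972, 0.003], [-0.003, -0.004, -1.0]]
force: [0.7, 0.6, -1.2]
opening: 0.684
grasp_force: 30.0
```

```bash
python3 -c "
from h import *
s=read_state();print(s['position'],s['force'],go(.5858,-.2085,.145,13.5))
"
```

```text
[ 0.58444907 -0.20523216  0.16384208] [ 0.65294201  0.55443093 -1.15877164] [0.002, 0.012, 0.063, -0.005, 0.004, 0.002]
```

{"method": "step_arm", "body": {"steps": [[0.002,0.012,0.04,-0.005,0.004,0.002,1],[0.002,0.012,0.063,-0.005,0.004,0.002,1],[0.002,0.012,0.063,-0.005,0.004,0.002,1],[0.002,0.012,0.063,-0.005,0.004,0.002,1],[0.002,0.012,0.063,-0.005,0.004,0.002,1]]}}

```text
time_s: 18.07
position: [0.5874, -0.2097, 0.1469]
tcp_rot: [[0.972, 0.234, 0.004], [0.234, -0.972, -0.003], [0.003, 0.003, -1.0]]
force: [-0.2, 0.1, -1.3]
opening: 0.689
grasp_force: 30.0
```

```bash
python3 -c "
from h import *
s=read_state();print(s['position'],s['force'],s['moment'],go(.5858,-.2085,.130,13.5))
a=cap('scene');cv2.imwrite('pics/c5.png',cv2.resize(a['image'][200:300,380:513],(798,600),interpolation=2)[:,:,::-1])
"
```

```text
[ 0.58735278 -0.20967195  0.14689475] [-0.23946308  0.05660505 -1.303739  ] [ 0.01448782 -0.02801363  0.00032827] [-0.004, -0.005, 0.056, 0.004, -0.004, 0.0]
```

{"method": "step_arm", "body": {"steps": [[-0.004,-0.004,0.02,0.003,-0.003,0,1],[-0.004,-0.004,0.035,0.003,-0.003,0,1],[-0.004,-0.004,0.035,0.003,-0.003,0,1],[-0.004,-0.004,0.035,0.003,-0.003,0,1],[-0.004,-0.004,0.035,0.003,-0.003,0,1]]}}

```text
time_s: 18.53
position: [0.586, -0.21, 0.1363]
tcp_rot: [[0.973, 0.233, 0.001], [0.233, -0.973, -0.001], [0.001, 0.001, -1.0]]
force: [-0.7, 0.1, -0.9]
opening: 0.68
grasp_force: 30.0
```

```bash
python3 -c "
from h import *
s=read_state();print(s['position'],s['force'],s['moment'],go(.5858,-.2085,.130,13.5))
"
```

```text
[ 0.58597996 -0.20999764  0.13628454] [-0.66524606  0.07828088 -0.88114042] [-0.00178986 -0.00824245 -0.01516423] [0.001, -0.005, 0.021, 0.002, -0.001, -0.001]
```

View pics/c5.png

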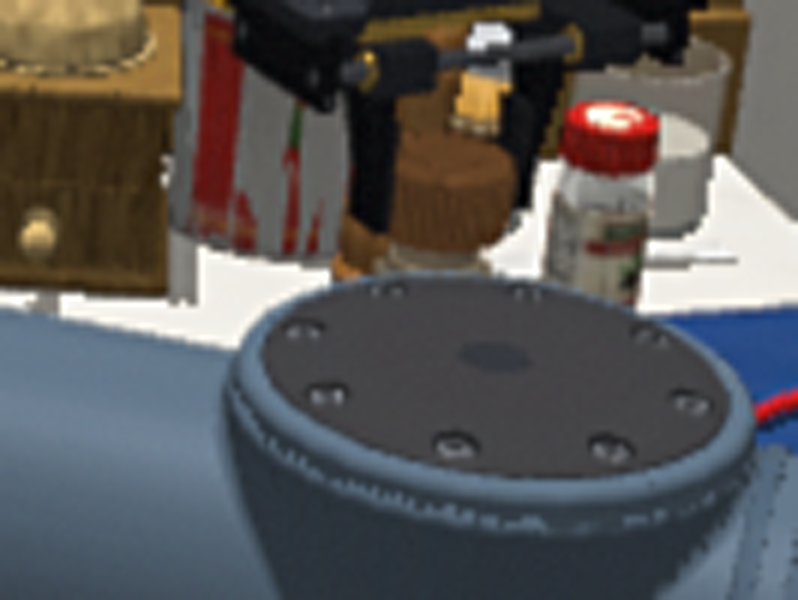

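```bash
python3 -c "
from h import *
c=load('scene')
f=lambda p:((np.array(w2px(c,p))-[380,200])*6).round(1)
for n,x,y,z,r in (('lidtop',.5874,-.2097,.15,.03),('lidbot',.5874,-.2097,.116,.03),('rim',.5858,-.2085,.104,.021),('ridge',.5858,-.2085,.099,.0255)):
  p=np.array([x,y,z]);print(n,f(p),f(p+[0,r,0]),f(p-[0,r,0]),f(p+[r,0,0]),f(p-[r,0,0]))
im=c['image'][200:300,380:513]
for r in (40,41,42,43,44,45,46):
  print(r,[tuple(int(k) for k in im[r,q]) for q in range(60,88,1)] if r in(43,45) else '')
"
```

```text
lidtop [448.  146.4] [379.3 148.4] [516.5 144.4] [425.2 120.1] [471.8 173.7]
lidbot [439.3 220.1] [371.2 222.3] [507.1 218. ] [416.8 192.7] [462.7 248.7]
rim [434.8 247.4] [387.2 249. ] [482.2 245.9] [419.  227.8] [450.9 267.6]
ridge [433.5 258.1] [375.8 260. ] [491.  256.2] [414.5 234.2] [453.1 282.8]
40 
41 
42 
43 [(73, 50, 27), (74, 48, 25), (97, 79, 56), (111, 98, 78), (90, 80, 64), (105, 94, 76), (113, 101, 81), (105, 94, 75), (96, 86, 69), (94, 84, 68), (93, 83, 66), (94, 84, 68), (93, 83, 68), (89, 80, 64), (88, 78, 63), (86, 76, 61), (84, 74, 59), (80, 72, 57), (80, 71, 58), (106, 95, 77), (145, 135, 117), (191, 184, 171), (232, 232, 228), (231, 230, 227), (229, 228, 225), (228, 228, 226), (230, 229, 226), (233, 231, 228)]
44 
45 [(96, 68, 47), (77, 56, 41), (86, 78, 69), (104, 99, 91), (102, 105, 104), (93, 97, 99), (91, 95, 96), (99, 100, 102), (109, 115, 120), (109, 117, 123), (107, 115, 123), (106, 115, 124), (100, 105, 109), (101, 106, 109), (106, 116, 124), (104, 114, 120), (108, 112, 111), (109, 112, 110), (107, 110, 108), (105, 105, 103), (104, 99, 89), (119, 113, 100), (176, 176, 173), (165, 164, 159), (214, 214, 208), (253, 252, 249), (249, 248, 244), (248, 247, 243)]
46
```

{"method": "step_arm", "body": {"steps": [[0,-0.003,0.01,0.001,0,0,1],[0,-0.003,0.02,0.001,0,0,1],[0,-0.003,0.025,0.001,0,0,1],[0,-0.003,0.025,0.001,0,0,1],[0,-0.003,0.025,0.001,0,0,1]]}}

```text
time_s: 18.95
position: [0.5857, -0.2089, 0.1286]
tcp_rot: [[0.973, 0.233, 0.001], [0.233, -0.973, -0.0], [0.001, 0.0, -1.0]]
force: [-0.3, -0.7, 0.6]
opening: 0.69
grasp_force: 30.0
```

```bash
python3 -c "
from h import *
s=read_state();print(s['position'],s['force'],s['moment'],go(.5858,-.2085,.130,13.5))
"
```

```text
[ 0.58569839 -0.20893952  0.12860664] [-0.33024977 -0.66584526  0.583572  ] [-0.02005605  0.00177372 -0.01073421] [0.001, -0.001, -0.005, 0.0, -0.001, -0.001]
```

{"method": "step_arm", "body": {"steps": [[0,0,0.005,0,0,0,1],[0,0,0.008,0,0,0,1],[0,0,0.008,0,0,0,1]]}}

```text
time_s: 19.2
position: [0.5857, -0.209, 0.1263]
tcp_rot: [[0.973, 0.233, 0.001], [0.233, -0.973, -0.0], [0.001, 0.0, -1.0]]
force: [1.2, 0.3, -0.8]
opening: 0.68
grasp_force: 30.0
```

```bash
python3 -c "
from h import *
s=read_state();print(s['position'],s['force'],s['moment'],go(.5858,-.2085,.130,13.5))
"
```

```text
[ 0.58571074 -0.20897226  0.12625873] [ 1.17661469  0.31966687 -0.81922938] [-0.01294693 -0.00054663 -0.00255193] [0.001, -0.001, -0.012, 0.001, -0.001, -0.001]
```

{"method": "step_arm", "body": {"steps": [[0,0,0.005,0,0,0,1],[0,0,0.007,0,0,0,1],[0,0,0.007,0,0,0,1]]}}

```text
time_s: 19.45
position: [0.5857, -0.209, 0.1242]
tcp_rot: [[0.973, 0.233, 0.001], [0.233, -0.973, -0.0], [0.001, 0.001, -1.0]]
force: [-0.5, -0.0, -0.9]
opening: 0.685
grasp_force: 30.0
```

{"method": "step_arm", "body": {"steps": [[0,0,0.005,0,0,0,1],[0,0,0.007,0,0,0,1],[0,0,0.007,0,0,0,1]]}}

```text
time_s: 19.7
position: [0.5859, -0.2091, 0.1224]
tcp_rot: [[0.973, 0.233, 0.001], [0.233, -0.973, -0.001], [0.001, 0.001, -1.0]]
force: [0.4, 0.3, -0.3]
opening: 0.684
grasp_force: 30.0
```

{"method": "step_arm", "body": {"steps": [[0,0,0.004,0,0,0,1],[0,0,0.006,0,0,0,1],[0,0,0.006,0,0,0,1]]}}

```text
time_s: 19.95
position: [0.586, -0.2091, 0.122]
tcp_rot: [[0.973, 0.233, 0.002], [0.233, -0.973, -0.001], [0.002, 0.001, -1.0]]
force: [-2.1, 0.6, 6.5]
opening: 0.684
grasp_force: 30.0
```

```bash
python3 -c "
from h import *
s=read_state();print(s['position'],s['force'],s['moment'],s['joint_positions'].round(1))
"
```

```text
[ 0.58604557 -0.20911285  0.12197198] [-2.09885167  0.59662584  6.46793441] [0.1199644  0.33881145 0.04449605] [-29.9  39.   88.4   0.   52.4  46.6]
```

{"method": "step_arm", "body": {"steps": [[0,0,0.001,0,0,0.11,1],[0,0,0.002,0,0,0.22,1],[0,0,0.004,0,0,0.33,1],[0,0,0.005,0,0,0.44,1],[0,0,0.005,0,0,0.44,1]]}}

```text
time_s: 20.37
position: [0.5867, -0.21, 0.1206]
tcp_rot: [[0.994, -0.114, 0.004], [-0.114, -0.994, -0.003], [0.004, 0.002, -1.0]]
force: [-0.7, -0.6, 6.1]
opening: 0.685
grasp_force: 30.0
```

```bash
python3 -c "
from h import *
s=read_state();print(s['position'],s['force'],s['moment'],s['joint_positions'].round(1))
"
```

```text
[ 0.58667595 -0.2099999   0.12055853] [-0.65847288 -0.57430372  6.10548797] [-0.11132089  0.270244   -0.11934512] [-29.9  39.1  88.4  -0.   52.2  66.6]
```

{"method": "step_arm", "body": {"steps": [[0,0,0.002,0,0,0.13,1],[0,0,0.004,0,0,0.27,1],[0,0,0.006,0,0,0.4,1],[0,0,0.007,0,0,0.53,1],[0,0,0.007,0,0,0.53,1]]}}

```text
time_s: 20.78
position: [0.5868, -0.2097, 0.1183]
tcp_rot: [[0.862, -0.506, 0.004], [-0.506, -0.862, -0.002], [0.004, -0.0, -1.0]]
force: [0.1, 0.6, 6.2]
opening: 0.688
grasp_force: 30.0
```

{"method": "step_arm", "body": {"steps": [[0,0,0.002,0,0,0.11,1],[0,0,0.003,0,0,0.22,1],[0,0,0.005,0,0,0.33,1],[0,0,0.005,0,0,0.4,1],[0,0,0.005,0,0,0.4,1]]}}

```text
time_s: 21.2
position: [0.5869, -0.2099, 0.1174]
tcp_rot: [[0.665, -0.747, 0.004], [-0.747, -0.665, -0.003], [0.005, -0.001, -1.0]]
force: [-0.1, 0.5, 8.1]
opening: 0.684
grasp_force: 30.0
```

```bash
python3 -c "
from h import *
s=read_state();print(s['position'],s['force'],s['moment'],s['joint_positions'].round(1))
"
```

```text
[ 0.58693337 -0.20985942  0.11741314] [-0.1421654   0.50191292  8.06196233] [ 0.04858063  0.28527346 -0.04680695] [-29.9  39.4  88.5  -0.   51.8 108.4]
```

{"method": "step_arm", "body": {"steps": [[0,0,0.001,0,0,0.06,1],[0,0,0.002,0,0,0.12,1],[0,0,0.003,0,0,0.18,1],[0,0,0.003,0,0,0.18,1]]}}

```text
time_s: 21.53
position: [0.5869, -0.21, 0.1173]
tcp_rot: [[0.554, -0.833, 0.004], [-0.833, -0.554, -0.003], [0.005, -0.002, -1.0]]
force: [-1.8, 0.2, 11.8]
opening: 0.688
grasp_force: 30.0
```

```bash
python3 -c "
from h import *
s=read_state();print(s['position'],s['force'],s['moment'],s['joint_positions'].round(1))
"
```

```text
[ 0.58694621 -0.21002672  0.11729548] [-1.80427241  0.19389233 11.75495108] [ 0.10786093  0.48883747 -0.08739228] [-29.9  39.4  88.5  -0.   51.8 116.5]
```

{"method": "step_arm", "body": {"steps": [[0,0,0.001,0,0,0.06,1],[0,0,0.002,0,0,0.12,1],[0,0,0.002,0,0,0.18,1],[0,0,0.002,0,0,0.18,1]]}}

```text
time_s: 21.87
position: [0.587, -0.2101, 0.1172]
tcp_rot: [[0.431, -0.902, 0.004], [-0.902, -0.431, -0.003], [0.005, -0.003, -1.0]]
force: [-3.1, 0.1, 14.8]
opening: 0.683
grasp_force: 30.0
```

```bash
python3 -c "
from h import *
s=read_state();print(s['position'],s['force'],s['moment'],s['joint_positions'].round(1))
"
```

```text
[ 0.5869561  -0.21006078  0.11720035] [-3.09611089  0.05566576 14.79412795] [ 0.18275333  0.61558245 -0.01747858] [-2.990e+01  3.940e+01  8.850e+01 -1.000e-01  5.170e+01  1.246e+02]
```

```bash
python3 -c "
from h import *
s=read_state();print(s['tau'].round(3),s['force'],s['moment'])
a=cap('scene');b=cap('top')
o=np.zeros((600,800,3),np.uint8)
o[:,:400]=cv2.resize(a['image'][205:255,435:468],(400,600),interpolation=2)
o[:,400:]=cv2.resize(b['image'][160:260,375:442],(400,600),interpolation=2)
cv2.imwrite('pics/c6.png',o[:,:,::-1])
"
```

```text
[  0.426 -38.121 -11.667   0.29   -0.967   0.205] [-3.09611089  0.05566576 14.79412795] [ 0.18275333  0.61558245 -0.01747858]
```

View pics/c6.png

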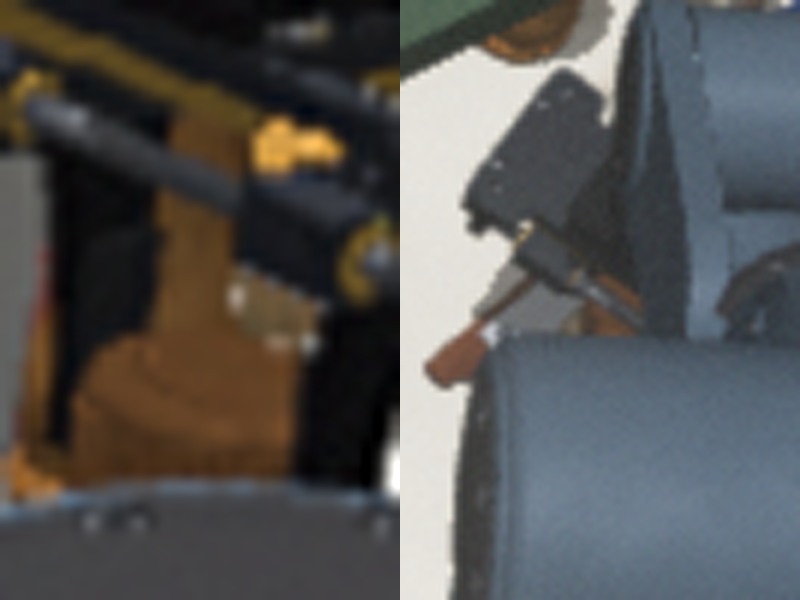

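{"method": "step_arm", "body": {"steps": [[0,0,-0.007,0,0,0,1],[0,0,-0.014,0,0,0,1],[0,0,-0.014,0,0,0,1]]}}

```text
time_s: 22.22
position: [0.5861, -0.2091, 0.1179]
tcp_rot: [[0.432, -0.902, 0.002], [-0.902, -0.432, -0.001], [0.002, -0.002, -1.0]]
force: [1.9, -0.8, -1.9]
opening: 0.685
grasp_force: 30.0
```

```bash
python3 -c "
from h import *
s=read_state();print(s['position'],s['tau'].round(3),s['force'],s['moment'])
"
```

```text
[ 0.58614906 -0.20907797  0.11790485] [-1.9000e-02 -4.7890e+01 -1.2731e+01 -8.8000e-02  5.9400e-01 -1.1000e-02] [ 1.9117949  -0.75727018 -1.91168707] [-0.09946915 -0.33412797  0.03462482]
```

{"method": "step_arm", "body": {"steps": [[0,0,0,0,0,0.06,1],[0,0,0,0,0,0.12,1],[0,0,0,0,0,0.18,1],[0,0,0,0,0,0.18,1]]}}

```text
time_s: 22.55
position: [0.5862, -0.2087, 0.1176]
tcp_rot: [[0.3, -0.954, 0.002], [-0.954, -0.3, 0.0], [0.0, -0.002, -1.0]]
force: [1.5, 0.6, -2.1]
opening: 0.682
grasp_force: 30.0
```

```bash
python3 -c "
from h import *
s=read_state();print(s['position'],s['tau'].round(3),s['force'],s['moment'],s['joint_positions'][5])
"
```

```text
[ 0.58624442 -0.20872443  0.11756561] [ -0.764 -47.542 -13.11   -0.393   0.283   0.228] [ 1.47724381  0.60993647 -2.09872555] [ 0.26544372 -0.32013104  0.0088862 ] 132.607799051849
```

{"method": "step_arm", "body": {"steps": [[0,0,-0.005,0,0,0,1],[0,0,-0.01,0,0,0,1],[0,0,-0.01,0,0,0,1]]}}

```text
time_s: 22.8
position: [0.5855, -0.2084, 0.1201]
tcp_rot: [[0.301, -0.954, 0.0], [-0.954, -0.301, 0.001], [-0.001, -0.0, -1.0]]
force: [3.7, 1.9, -7.8]
opening: 0.682
grasp_force: 30.0
```

```bash
python3 -c "
from h import *
s=read_state();print(s['position'],s['tau'].round(3),s['force'],s['moment'],s['joint_positions'][5])
"
```

```text
[ 0.58550415 -0.20838707  0.12012161] [ -1.229 -50.918 -14.301  -0.575   0.526   0.066] [ 3.65617983  1.8878415  -7.84147921] [ 0.3275673  -0.61161559  0.05487535] 132.5308930102481
```

{"method": "step_arm", "body": {"steps": [[0,0,0.006,0,0,0,1],[0,0,0.012,0,0,0,1],[0,0,0.012,0,0,0.07,1],[0,0,0.012,0,0,0.14,1],[0,0,0.012,0,0,0.2,1],[0,0,0.012,0,0,0.2,1]]}}

```text
time_s: 23.3
position: [0.5857, -0.2089, 0.1174]
tcp_rot: [[0.148, -0.989, 0.001], [-0.989, -0.148, -0.001], [0.001, -0.0, -1.0]]
force: [1.4, 1.1, -3.8]
opening: 0.685
grasp_force: 30.0
```

```bash
python3 -c "
from h import *
s=read_state();print(s['position'],s['tau'].round(3),s['force'],s['moment'],s['joint_positions'][5])
"
```

```text
[ 0.58568075 -0.20892287  0.1173881 ] [ -0.566 -49.242 -13.929  -0.316   0.234   0.263] [ 1.35592114  1.06380061 -3.84078915] [ 0.2795975  -0.3095533   0.02721014] 141.58339870929578
```

{"method": "step_arm", "body": {"steps": [[0,0,0,0,0,0.07,1],[0,0,0,0,0,0.14,1],[0,0,0,0,0,0.2,1],[0,0,0,0,0,0.2,1]]}}

```text
time_s: 23.63
position: [0.5856, -0.2081, 0.1172]
tcp_rot: [[-0.006, -1.0, 0.0], [-1.0, 0.006, 0.0], [-0.0, -0.0, -1.0]]
force: [2.3, 2.4, -5.6]
opening: 0.686
grasp_force: 30.0
```

```bash
python3 -c "
from h import *
s=read_state();print(s['position'],s['tau'].round(3),s['force'],s['moment'],s['joint_positions'][5])
"
```

```text
[ 0.58555564 -0.20813476  0.11718224] [ -2.647 -49.597 -14.278  -0.563   0.07    0.728] [ 2.26470348  2.43844639 -5.55209043] [ 0.62592278 -0.37391323  0.47898976] 150.46482275744867
```

{"method": "step_arm", "body": {"steps": [[0,0,0.003,0,0,0,1],[0,0,0.003,0,0,0,-1],[0,0,0.003,0,0,0,-1],[0,0,0.003,0,0,0,-1],[0,0,0.003,0,0,0,-1],[0,0,0.003,0,0,0,-1],[0,0,0.003,0,0,0,-1]]}}

```text
time_s: 24.22
position: [0.5858, -0.2095, 0.1167]
tcp_rot: [[-0.009, -1.0, 0.001], [-1.0, 0.009, -0.001], [0.001, -0.001, -1.0]]
force: [0.6, -0.1, 0.4]
opening: 0.982
grasp_force: 0.0
```

{"method": "step_arm", "body": {"steps": [[0,0,-0.15,0,0,0,-1],[0,0,-0.4,0,0,0,-1],[0,0,-0.4,0,0,0,-1],[0,0,-0.4,0,0,0,-1],[0,0,-0.4,0,0,0,-1],[0,0,-0.4,0,0,0,-1]]}}

```text
time_s: 24.72
position: [0.5851, -0.2088, 0.2363]
tcp_rot: [[-0.009, -1.0, 0.0], [-1.0, 0.009, -0.0], [0.0, -0.0, -1.0]]
force: [-0.6, -0.2, -0.6]
opening: 1.001
grasp_force: 0.0
```

```bash
python3 -c "
from h import *
s=read_state();print(s['position'],s['force'],s['opening'],s['time_s'])
"
```

```text
[ 0.58509713 -0.20875031  0.2363085 ] [-0.64003643 -0.22746901 -0.55237386] 1.0011975386229275 24.7167
```

{"method": "step_arm", "body": {"steps": [[-0.9,0.1,0,0,0,0,-1],[-0.9,0.1,0,0,0,0,-1],[-0.9,0.1,0,0,0,0,-1],[-0.9,0.1,0,0,0,0,-1],[-0.9,0.1,0,0,0,0,-1],[-0.9,0.1,0,0,0,0,-1],[-0.9,0.1,0,0,0,0,-1],[-0.9,0.1,0,0,0,0,-1]]}}

```text
time_s: 25.38
position: [0.5447, 0.0129, 0.2308]
tcp_rot: [[0.043, -0.999, 0.014], [-0.998, -0.042, 0.055], [-0.055, -0.016, -0.998]]
force: [-0.3, -0.0, -0.2]
opening: 1.0
grasp_force: 0.0
```

```bash
python3 -c "
from h import *
a=cap('scene');b=cap('top')
o=np.zeros((600,800,3),np.uint8)
o[:600,:400]=cv2.resize(b['image'][150:270,360:440],(400,600),interpolation=2)
o[:480,400:]=cv2.resize(a['image'][200:260,425:475],(400,480),interpolation=2)
cv2.imwrite('pics/c7.png',o[:,:,::-1])
c=b
for z in (.087,.121):print(((np.array(w2px(c,[.5858,-.2085,z]))-[360,150])*5).round(1))
g=b['image'][150:270,360:440];h=cv2.cvtColor(g,cv2.COLOR_RGB2HSV)
"
```

```text
[274.  322.8]
[284.6 306.2]
```

View pics/c7.png

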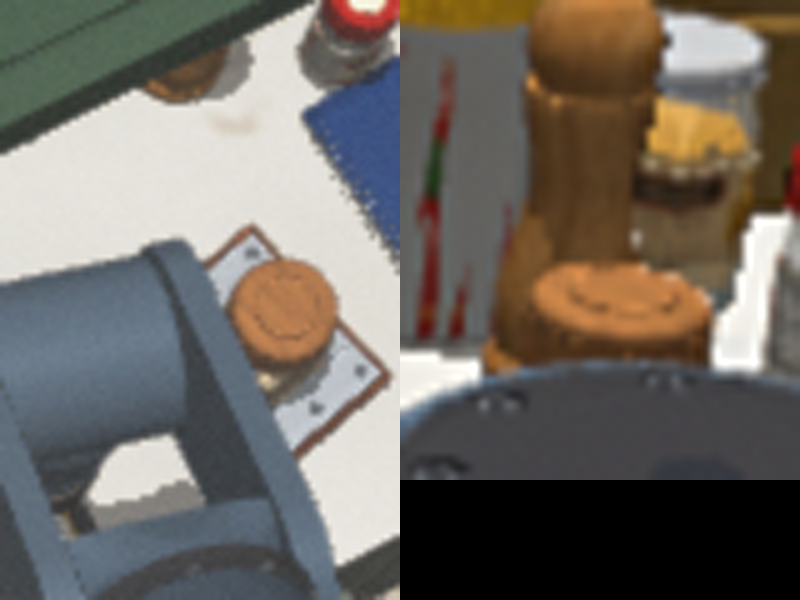

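```bash
python3 -c "
from rig import *
print(hand_in())"
```

```text
the job is handed in; nothing more can be done
None
```

I handed the job in at about 25 s of the 58 s allowed, with the jar pushed home against the holder's back stop and the lid screwed to its hard stop and released. The last pictures showed the lid level and about 2 mm from where I expected it, but I could not measure the seal squeeze directly, and no verdict came back.

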